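Find the punch case that rattles

ROBOT

A 6-joint arm with a two-finger parallel gripper is mounted at the origin on a cart in front of the work surface, level with it; the furniture and walls round the work are solid. World frame = base frame: x ahead of the robot, y to its left, z up, the work surface at z = 0. Lengths are in m, angles in rad, forces in N, time in s.
With the tool pointing down it reaches from about 0.35 to 0.975 m from the base axis. Payload 4.9 kg.
Tool frame: the origin (TCP) lies on the centre line of the jaws, within the pads' length; the fingertips stand manip.tip_reach ahead of it and the grasp point (between the pads) is the TCP (manip.tip_reach is the distance from the TCP to the fingertips, in m); z points along the fingers, y is the line along which they close (so a half turn about z gives the same grasp; the last joint's range is limited). The gripper opens to 85 mm and grips with 20 to 120 N. Pads are 22 mm wide; open, the fingers measure 114 mm over their backs; the gripper's body (76 mm by 85 mm) begins 54 mm behind the grasp point. The pads swing forward as they close: fully open they stand 13 mm farther back than shut.
Start: joints at [1.002, 0.053, 1.613, -0, 1.476, -0.119], TCP at [0.272, 0.563, 0.25] pointing down, gripper open.
Joint ranges: [-3.01, 3.01], [-1.01, 2.22], [0.06, 2.58], [-1.02, 4.17], [0.09, 2.62], [-3.14, 3.14]. Speed limits (rad/s): [2.57, 2.57, 3.14, 3.14, 3.14, 3.14].

INTERFACE

Orientations are given as a unit quaternion [w, x, y, z].
In Python, from plant import manip gives the robot as it stands. The module is installed in compiled form; this text tells all that it offers.
- The arm moves only by the tool move_arm, never from a script. Its argument "rows" is a list of rows, each a list of 7 numbers: the shift along the tool's x, y, z in cm, then the turn, a rotation vector about the tool's x, y, z in degrees, then the opening, from -1 (shut) to 1 (fully open). In form: [[tx, ty, tz, ax, ay, az, jaw], ...]. A call has 1 to 20 rows; each row shifts and turns the commanded pose from where the row before left it, along the tool's axes as they then stand; what a row does not reach is not made up. A row lasts 1/12 s, in which the tool goes at most 41.7 mm and 7.16 degrees, less where a joint would pass 70% of its speed; a pose out of reach is approached as far as the arm can. A call is refused whole if a number of a shift passes 4.17 or a number of a turn 7.16, either way. A call with a gripper value outside its range is refused whole. The fingers move at their own pace and stop on an object; the grip force is fixed at half the most. Time passes only in rows, so rows that do not move let the fingers close. It gives the time, the measured TCP pose, the force, the opening and the grip force at its end, in the units of the state.
- manip.state(): the state, without advancing time (a new reading comes with each control period).
- manip.grab_frame(name): name is "scene" or "top" or "wrist"; returns a dict with "img" (400x640x3 uint8, blue, green, red), "mtx" (3x3 intrinsics, pixels), "R" (3x3) and "t" (3): a world point X has camera coordinates R X + t. Camera axes: x right, y down, z forward; pixel columns grow to the right and rows downward; lengths in m; the calibration is good to about 2 mm. The wrist camera is an equidistant fisheye: a pixel r from the principal point sees the ray r / f radians off the axis. A picture is of the moment at which its call begins. There is no depth.
- manip.job_done(): hands the job in; it is judged then, once.
The state is a dict: "time": time; "joint_pos": joint angles; "joint_vel": joint speeds; "joint_efforts": joint torques, N m; "tool_pos": TCP position; "tool_rot": TCP orientation; "contact_force": force on the tool from outside, world axes, zero at the start; "ft_torque": the same for the moment, N m; "gripper_width": opening from 0.0 (shut) to 1.0 (fully open); "grasp_force": force on a finger pad.
Only numpy, scipy, OpenCV 4.12 (cv2) and the standard library are available. Lean on these libraries where they do the work, as an engineer would, in place of code of your own. Each camera call takes 0.05 s, during which the arm holds its last target. There are 200 camera calls.

TASK

One of the three sealed orange punch cases in the tray has a loose punch in it. Lift the tray's clear hinged hood by its bar and lay it back gently onto its stop, then take the cases out one at a time and shake each to and fro along its length a few times, standing the quiet ones back in the tray, until you find the one that rattles. Finish while still holding that case, level and still, a hand's breadth above the purple pad for the goldsmith to take; the hood stays open, and the other things on the bench stay as they are.

Things in the scene. Friction and masses are not known exactly. Their poses are not given: they have to be found in the camera images.
- tray: dark wooden tray, 146 (x) x 274 (y) x 30 (z) mm, fixed, left or right on the bench; origin at the centre of its underside, x from its front (bar side) to its hinge side. Grey felt floor 10 mm up, rims 6 mm thick, 30 mm high; two ribs along x, 6 mm wide and 7 high, at y = -42 and +42 mm, make three bays with centres at y = -84, 0, +84 mm, a case in each at the start
- hood (a joint): angle of the clear hood over the tray: 0 closed, 1.80 laid back on its stop beyond the vertical. It weighs 0.35 kg, falls shut below about 1.1 rad and falls back beyond about 1.3 rad, so guide it: near the stop it should turn well below 1.8 rad/s. Two stop blocks stand behind the tray. Closed, its top is 76 mm above the bench
- hood_hinge (a point): middle of the hood's hinge axis at the tray's rear edge, 77 mm behind the tray's centre, 31 mm above the bench; the axis runs along the tray's y
- hood_bar (a point): middle of the hood's bar handle: round steel bar 10 mm thick along the tray's y, free over 90 mm, 40 mm clear of the hood's front. Closed, it is 195 mm in front of the hinge axis and 20 mm above it; it turns with the hood about the hinge (first up, then back). It can turn between the fingers
- case_a: one of three outwardly identical sealed orange cases with a black latch at one end, 116 (x) x 36 (y) x 44 (z) mm; origin at the centre of its underside, z up; at the start its length lies along the tray's x. Any of the three may be the one that rattles; two have their carbide punch held fast in foam. Grip across the 36 mm width.
- case_b: one of three outwardly identical sealed orange cases with a black latch at one end, 116 (x) x 36 (y) x 44 (z) mm; origin at the centre of its underside, z up; at the start its length lies along the tray's x. Each weighs 0.33 to 0.42 kg with its contents, differing by chance. The loose punch weighs 0.25 kg and slides up to 30 mm either side of the middle, along the length only.
- case_c: one of three outwardly identical sealed orange cases with a black latch at one end, 116 (x) x 36 (y) x 44 (z) mm; origin at the centre of its underside, z up; at the start its length lies along the tray's x. The loose punch slides once the case tips over about 8 degrees and stays at the lower end when levelled gently: felt as a knock, then a moment of 0.07 N m about the case's y.
- sketch_pad: purple pad, 210 (x) x 152 (y) x 14 (z) mm, lying fixed on the bench; origin at the centre of its underside
- flux_bottle: loose white squeeze bottle, 48 mm across and 120 mm high, a bystander; origin at the centre of its underside
- tape_roll: loose roll of tan tape lying flat, 78 mm across and 19 mm high, a bystander; origin at the centre of its underside
- dapping_cube: loose brass dapping cube, 42 mm, a bystander; origin at the centre of its underside

How it is judged:
By the outcome, as a careful person would: the job done as asked, in the order asked, and still so for the second after the job is handed in, while the arm keeps its last pose, push and grip.
It also fails if it takes over 72 s, if anything falls off the work surface, if the arm or the gripper's body presses on something with over 40 N, if the wrist force passes 120 N, or if a joint passes its speed limit or range.

## Working session

There is one attempt and no reset: what is moved stays moved. The work goes in short steps, Python scripts to look and compute and a tool call to move; the robot and the scene stay as the last step left them, time stands still between calls to the robot, and variables do not carry over. Pictures are saved under pics/ and viewed, at most 10 in all, crops included, and the job is handed in when it is done.

Besides the shell and the picture viewer there is one more tool, called after ">>>" as name(argument=value, ...) on one line, values as JSON. move_arm: Moves the arm, as the interface text tells. Its arguments: {"type":"object","properties":{"rows":{"type":"array","items":{"type":"array","items":{"type":"number"}}}},"required":["rows"]}

```bash
mkdir -p pics; python3 - <<'E'
from plant import manip
import cv2,pickle
d={}
for n in("scene","top"):
    f=manip.grab_frame(n);d[n]=f;cv2.imwrite(f"pics/{n}0.png",f["img"])
    print(n,f["mtx"].round(1).tolist(),f["R"].round(3).tolist(),f["t"].round(3).tolist())
pickle.dump(d,open("f0.pkl","wb"))
print(manip.state(),manip.tip_reach)
E
```

```text
scene [[377.8, 0.0, 319.6], [0.0, 377.8, 195.9], [0.0, 0.0, 1.0]] [[0.469, -0.883, -0.011], [-0.393, -0.198, -0.898], [0.791, 0.425, -0.44]] [-0.287, 0.255, 0.811]
top [[368.6, 0.0, 324.0], [0.0, 368.6, 193.0], [0.0, 0.0, 1.0]] [[0.009, -1.0, 0.015], [-0.991, -0.011, -0.132], [0.132, -0.014, -0.991]] [-0.034, 0.532, 1.242]
{'time': 0.1, 'joint_pos': array([ 1.00197526e+00,  5.32856985e-02,  1.61414171e+00, -1.60563063e-05,
        1.47598067e+00, -1.19032144e-01]), 'joint_vel': array([ 8.15265757e-05, -1.40298758e-03, -4.38953715e-03, -6.71851201e-04,
       -1.70131512e-03,  1.31052523e-03]), 'joint_efforts': array([ 8.55388225e-04, -3.94896662e+01, -3.71367109e+01, -1.21076264e-04,
        3.85542095e-03, -2.97869633e-05]), 'tool_pos': array([0.27147526, 0.56238706, 0.24919805]), 'tool_rot': array([-2.98545882e-04,  2.23002642e-01,  9.74817418e-01, -8.57252462e-04]), 'contact_force': array([-0.34493957,  0.02756687, -0.53170632]), 'ft_torque': array([ 0.02586177, -0.06139099,  0.04628362]), 'grasp_force': 0.0, 'gripper_width': 1.0000611087845441} 0.019
```

View pics/top0.png

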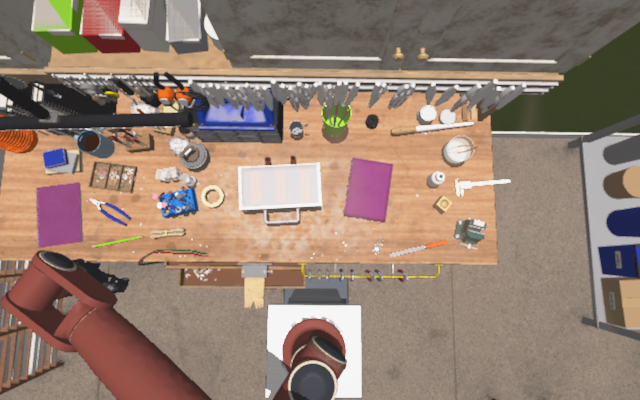

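View pics/scene0.png

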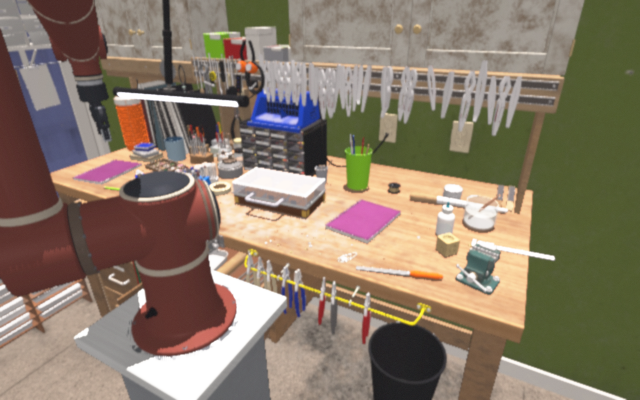

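The top view shows the closed tray and hood at about (280,187), with its bar at (282,217). There are purple pads at (369,190) and (60,214), the tape is at (212,196), the bottle at (438,180) and the cube at (443,204).

```bash
cat > h.py <<'E'
import numpy as np,cv2
def ray(f,u,v,z):
    d=f["R"].T@np.linalg.solve(f["mtx"],[u,v,1.]);c=-f["R"].T@f["t"]
    return c+d*(z-c[2])/d[2]
def proj(f,X):
    p=f["mtx"]@(f["R"]@np.asarray(X,float)+f["t"]);return p[:2]/p[2]
E
python3 - <<'E'
import pickle,cv2,numpy as np
from h import *
d=pickle.load(open("f0.pkl","rb"));f=d["top"];im=f["img"]
b,g,r=[im[...,i].astype(int) for i in range(3)]
m=((r-g>40)&(b-g>30)).astype(np.uint8)
n,l,s,c=cv2.connectedComponentsWithStats(m)
for i in range(1,n):
    if s[i,4]<200: continue
    ys,xs=np.where(l==i)
    P=np.array([ray(f,x,y,.014)[:2] for x,y in zip(xs,ys)],np.float32)
    print(s[i],cv2.minAreaRect(P))
for n_,u,v,z in[("bottle",438,180,.06),("cube",443,204,.042),("tape",212,196,.019),("bar",282,217,.05)]:print(n_,ray(f,u,v,z).round(3))
a=cv2.resize(im[140:240,220:400],None,fx=4.4,fy=4.4,interpolation=cv2.INTER_CUBIC)
cv2.imwrite("pics/c1.png",a)
E
```

```text
[ 345  159   47   62 2258] ((0.5507320165634155, -0.18603163957595825), (0.1415468007326126, 0.20547223091125488), 81.1253662109375)
[  37  183   44   64 2500] ((0.4503004252910614, 0.888912558555603), (0.20582732558250427, 0.14536996185779572), 7.968544960021973)
bottle [ 0.578 -0.419  0.06 ]
cube [ 0.497 -0.439  0.042]
tape [0.519 0.362 0.019]
bar [0.446 0.113 0.05 ]
```

View pics/c1.png

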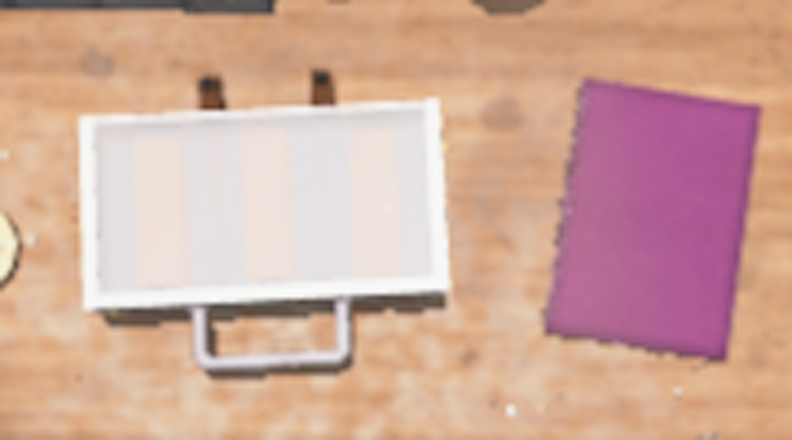

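The crop shows the hood's top corners at crop pixels (80,117), (438,100), (448,290) and (87,308), the bar from (205,357) to (350,355), and the stop blocks behind. The left pad is out of reach with the tool down, so the pad is the right-hand one.

```bash
python3 - <<'E'
import pickle,numpy as np
from h import *
f=pickle.load(open("f0.pkl","rb"))["top"]
cr=lambda p,z:ray(f,220+(p[0]+.5)/4.4-.5,140+(p[1]+.5)/4.4-.5,z)
C=np.array([cr(p,.076) for p in[(80,117),(438,100),(448,290),(87,308)]])
print(C.round(4),C.mean(0),[np.linalg.norm(C[i]-C[i-1]).round(4) for i in range(4)])
B=np.array([cr(p,.051) for p in[(203,359),(349,357)]]);print(B.round(4),B.mean(0))
for e in (C[0]-C[1],C[3]-C[2],B[0]-B[1]):print("yaw",np.degrees(np.arctan2(-e[0],e[1])).round(2))
for e in (C[1]-C[2],C[0]-C[3]):print("yaw",np.degrees(np.arctan2(e[1],e[0])).round(2))
# orange stripes centres through hood, top z=.054
for p in[(160,210),(270,205),(375,203)]:print(cr(p,.054).round(4))
E
```

```text
[[ 0.6144  0.2638  0.076 ]
 [ 0.6312 -0.0106  0.076 ]
 [ 0.4843 -0.0198  0.076 ]
 [ 0.4676  0.2527  0.076 ]] [0.54939163 0.12151337 0.076     ] [np.float64(0.1472), np.float64(0.2749), np.float64(0.1473), np.float64(0.273)]
[[0.4314 0.1677 0.051 ]
 [0.4341 0.0556 0.051 ]] [0.43278052 0.11165354 0.051     ]
yaw 3.5
yaw 3.49
yaw 1.37
yaw 3.59
yaw 4.35
[0.5463 0.204  0.054 ]
[0.5512 0.1189 0.054 ]
[0.5537 0.0375 0.054 ]
```

```bash
cat >> h.py <<'E'
from scipy.spatial.transform import Rotation as Ro
YAW=np.radians(3.7);TC=np.array([.5497,.1205,0]);RT=Ro.from_euler("z",YAW).as_matrix()
tray=lambda x,y,z:TC+RT@np.array([x,y,z])
def R_down(yaw):  # tool y at world angle yaw, z down
    return Ro.from_euler("z",yaw).as_matrix()@np.array([[0,1,0],[1,0,0],[0,0,-1.]])@np.diag([1,1,1.])
def go(target,yaw,s):
    w,x,y,z=s["tool_rot"];R=Ro.from_quat([x,y,z,w]).as_matrix();T=R_down(yaw)
    print("shift cm",(R.T@(target-s["tool_pos"])*100).round(2),"in final frame",(T.T@(target-s["tool_pos"])*100).round(2),
      "turn deg",np.degrees(Ro.from_matrix(R.T@T).as_rotvec()).round(2))
def st():
    from plant import manip
    s=manip.state();print("t",round(s["time"],2),"pos",s["tool_pos"].round(4),"F",s["contact_force"].round(2),"M",s["ft_torque"].round(3),"w",round(s["gripper_width"],3),"gf",round(s["grasp_force"],1),"j",s["joint_pos"].round(2));return s
E
python3 - <<'E'
from h import *
s=st();go(tray(-.118,0,.20),YAW,s)
E
```

```text
t 0.1 pos [0.2715 0.5624 0.2492] F [-0.34  0.03 -0.53] M [ 0.026 -0.061  0.046] w 1.0 gf 0.0 j [ 1.    0.05  1.61 -0.    1.48 -0.12]
shift cm [-34.   -33.49   4.97] in final frame [-45.89  13.11   4.92] turn deg [-1.000e-01  4.000e-02  6.053e+01]
```

>>> move_arm(rows=[[0,0,0,0,0,6.7,-0.29],[0,0,0,0,0,6.7,-0.29],[0,0,0,0,0,6.7,-0.29],[0,0,0,0,0,6.7,-0.29],[0,0,0,0,0,6.7,-0.29],[0,0,0,0,0,6.7,-0.29],[0,0,0,0,0,6.7,-0.29],[0,0,0,0,0,6.7,-0.29],[0,0,0,0,0,6.9,-0.29],[-3.8,1.1,0.4,0,0,0,-0.29],[-3.8,1.1,0.4,0,0,0,-0.29],[-3.8,1.1,0.4,0,0,0,-0.29],[-3.8,1.1,0.4,0,0,0,-0.29],[-3.8,1.1,0.4,0,0,0,-0.29],[-3.8,1.1,0.4,0,0,0,-0.29],[-3.8,1.1,0.4,0,0,0,-0.29],[-3.8,1.1,0.4,0,0,0,-0.29],[-3.8,1.1,0.4,0,0,0,-0.29],[-3.8,1.1,0.4,0,0,0,-0.29],[-3.8,1.1,0.4,0,0,0,-0.29]])

```text
time: 1.77
tool_pos: [0.4196, 0.1517, 0.2058]
tool_rot: [0.0, 0.684, 0.73, 0.0]
contact_force: [1.5, -0.5, 0.5]
gripper_width: 0.353
grasp_force: 0.0
```

```bash
python3 - <<'E'
from h import *
s=st();go(tray(-.118,0,.053),YAW,s)
from plant import manip
f=manip.grab_frame("wrist");cv2.imwrite("pics/w1.png",f["img"]);np.set_printoptions(suppress=True)
print(f["mtx"].round(1).tolist());
fw=lambda X:(lambda c:(lambda r,th:f["mtx"][:2,2]+f["mtx"][0,0]*th*c[:2]/r)(np.hypot(*c[:2]),np.arctan2(np.hypot(*c[:2]),c[2])))(f["R"]@X+f["t"])
for y in(-.045,0,.045):print("bar",fw(tray(-.118,y,.051)).round(1))
E
```

```text
t 1.77 pos [0.4196 0.1517 0.2058] F [ 1.51 -0.46  0.47] M [ 0.018 -0.02  -0.045] w 0.353 gf 0.0 j [ 0.18 -0.37  2.06  0.    1.45  0.11]
shift cm [-3.95  0.98 15.28] in final frame [-3.95  0.98 15.28] turn deg [ 0.   -0.    0.04]
[[309.7, 0.0, 316.6], [0.0, 309.7, 197.3], [0.0, 0.0, 1.0]]
bar [324.7 266.6]
bar [325.2 226. ]
bar [325.6 180.8]
```

View pics/w1.png

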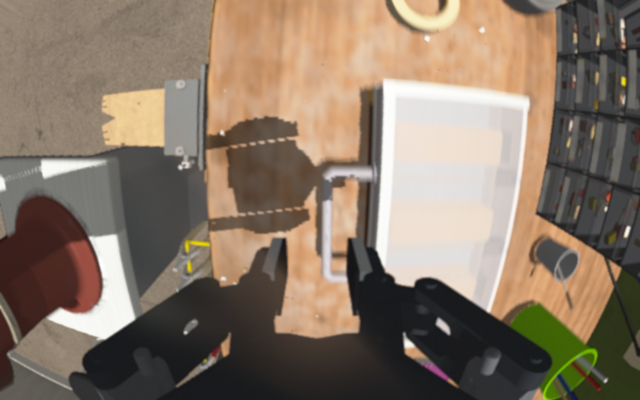

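The wrist view shows the bar at column 327, rows 175–278. That agrees with the prediction of (325, 181–267).

>>> move_arm(rows=[[0,0,0,0,0,0,-0.29],[0,0,3,0,0,0,-0.29],[0,0,3,0,0,0,-0.29],[0,0,3,0,0,0,-0.29],[0,0,1,0,0,0,-0.29],[0,0,0,0,0,0,-0.29],[0,0,0,0,0,0,-0.29]])

```text
time: 2.4
tool_pos: [0.4195, 0.1543, 0.1066]
tool_rot: [-0.0, 0.683, 0.73, -0.0]
contact_force: [-0.3, -0.2, 0.7]
gripper_width: 0.351
grasp_force: 0.0
```

```bash
python3 - <<'E'
from h import *
s=st();go(tray(-.118,0,.051),YAW,s)
E
```

```text
t 2.4 pos [0.4195 0.1543 0.1066] F [-0.26 -0.18  0.74] M [ 0.017 -0.009 -0.044] w 0.351 gf 0.0 j [ 0.19 -0.25  2.15  0.    1.25  0.12]
shift cm [-4.21  0.97  5.56] in final frame [-4.21  0.98  5.56] turn deg [-0.03 -0.01  0.09]
```

>>> move_arm(rows=[[-2.1,0.5,0,0,0,0,-0.29],[-2.1,0.5,0,0,0,0,-0.29],[0,0,2.5,0,0,0,-0.29],[0,0,2,0,0,0,-0.29],[0,0,1,0,0,0,-0.29],[0,0,0,0,0,0,-0.29]])

```text
time: 2.9
tool_pos: [0.4318, 0.1125, 0.0508]
tool_rot: [-0.001, 0.684, 0.73, -0.001]
contact_force: [0.4, 0.8, 0.3]
gripper_width: 0.358
grasp_force: 0.0
```

```bash
python3 - <<'E'
from h import *
s=st();go(tray(-.118,0,.051),YAW,s)
from plant import manip
f=manip.grab_frame("wrist");cv2.imwrite("pics/w2.png",f["img"])
E
```

```text
t 2.9 pos [0.4318 0.1125 0.0508] F [0.43 0.75 0.28] M [-0.005  0.014 -0.025] w 0.358 gf 0.0 j [ 0.09 -0.16  2.18  0.    1.13  0.02]
shift cm [ 0.04  0.01 -0.02] in final frame [ 0.04  0.01 -0.02] turn deg [-0.11 -0.    0.05]
```

View pics/w2.png

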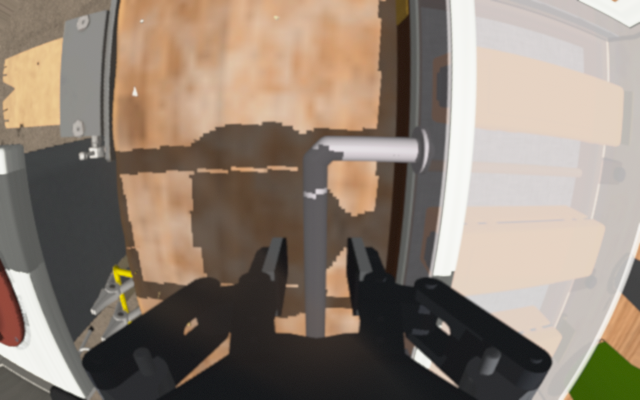

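The bar runs between the open fingers at about column 315. I'll close on it and plan the arc.

>>> move_arm(rows=[[0,0,0,0,0,0,-1],[0,0,0,0,0,0,-1],[0,0,0,0,0,0,-1],[0,0,0,0,0,0,-1],[0,0,0,0,0,0,-1]])

```text
time: 3.37
tool_pos: [0.4311, 0.1126, 0.0529]
tool_rot: [-0.002, 0.683, 0.73, -0.002]
contact_force: [-10.4, -0.7, 9.4]
gripper_width: 0.091
grasp_force: 58.6
```

```bash
python3 - <<'E'
from h import *
s=st()
a=np.cumsum([0,.02,.04]+[.06]*26+[.05]*2+[.04]+[.02]*2); print(a[-1],len(a))
P=np.c_[-19.5*np.cos(a)+2*np.sin(a),-(19.5*np.sin(a)+2*np.cos(a))].round(1)
print(np.diff(P,axis=0).round(1).tolist())
E
```

```text
t 3.37 pos [0.4311 0.1126 0.0529] F [-10.41  -0.74   9.39] M [-0.175  1.697 -0.066] w 0.091 gf 58.6 j [ 0.09 -0.17  2.18  0.    1.14  0.02]
1.8000000000000012 34
[[0.0, -0.4], [0.2, -0.8], [0.2, -1.1], [0.3, -1.2], [0.3, -1.1], [0.5, -1.1], [0.5, -1.0], [0.5, -1.1], [0.6, -1.0], [0.7, -0.9], [0.7, -1.0], [0.8, -0.8], [0.9, -0.9], [0.8, -0.7], [1.0, -0.8], [0.9, -0.6], [1.1, -0.6], [1.0, -0.6], [1.1, -0.4], [1.1, -0.5], [1.1, -0.3], [1.1, -0.3], [1.2, -0.2], [1.2, -0.1], [1.1, -0.1], [1.2, 0.0], [1.2, 0.1], [1.2, 0.1], [0.9, 0.2], [1.0, 0.2], [0.7, 0.2], [0.4, 0.1], [0.4, 0.2]]
```

>>> move_arm(rows=[[0,0.0,-0.4,0,0,0,-1],[0,0.2,-0.8,0,0,0,-1],[0,0.2,-1.1,0,0,0,-1],[0,0.3,-1.2,0,0,0,-1],[0,0.3,-1.1,0,0,0,-1],[0,0.5,-1.1,0,0,0,-1],[0,0.5,-1.0,0,0,0,-1],[0,0.5,-1.1,0,0,0,-1],[0,0.6,-1.0,0,0,0,-1],[0,0.7,-0.9,0,0,0,-1],[0,0.7,-1.0,0,0,0,-1],[0,0.8,-0.8,0,0,0,-1]])

```text
time: 4.37
tool_pos: [0.4827, 0.1159, 0.1693]
tool_rot: [-0.003, 0.683, 0.73, -0.003]
contact_force: [-21.1, -1.5, 16.9]
gripper_width: 0.09
grasp_force: 59.2
```

```bash
python3 - <<'E'
from h import *
s=st();p=RT.T@(s["tool_pos"]-tray(.077,0,.031));print(p,np.hypot(p[0],p[2]),np.arctan2(p[2],-p[0])-np.arctan2(20,195))
E
```

```text
t 4.37 pos [0.4827 0.1159 0.1693] F [-21.12  -1.49  16.95] M [-0.239  3.644 -0.052] w 0.09 gf 59.2 j [ 0.09 -0.19  1.98 -0.    1.36  0.02]
[-0.14420352 -0.00029246  0.13831562] 0.19981458021131365 0.6623537400307501
```

>>> move_arm(rows=[[0,0.7,-1.1,0,0,0,-1],[0,0.6,-0.9,0,0,0,-1],[0,1.0,-0.9,0,0,0,-1],[0,0.9,-0.6,0,0,0,-1],[0,1.1,-0.6,0,0,0,-1],[0,1.0,-0.6,0,0,0,-1],[0,1.1,-0.4,0,0,0,-1],[0,1.1,-0.5,0,0,0,-1],[0,1.1,-0.3,0,0,0,-1],[0,1.1,-0.3,0,0,0,-1]])

```text
time: 5.2
tool_pos: [0.5832, 0.1222, 0.2299]
tool_rot: [0.001, 0.684, 0.73, 0.001]
contact_force: [-0.6, -1.4, -3.8]
gripper_width: 0.09
grasp_force: 58.4
```

```bash
python3 - <<'E'
from h import *
s=st();p=RT.T@(s["tool_pos"]-tray(.077,0,.031));print(p,np.hypot(p[0],p[2]),np.arctan2(p[2],-p[0])-np.arctan2(20,195))
E
```

```text
t 5.2 pos [0.5832 0.1222 0.2299] F [-0.56 -1.42 -3.75] M [ 0.044  0.63  -0.009] w 0.09 gf 58.4 j [ 0.08 -0.    1.7   0.    1.44  0.02]
[-0.04345424 -0.00041755  0.19894206] 0.20363255084547616 1.2535405563948445
```

>>> move_arm(rows=[[0,1.2,-0.2,0,0,0,-1],[0,1.2,-0.1,0,0,0,-1],[0,1.1,-0.1,0,0,0,-1],[0,1.2,0.0,0,0,0,-1],[0,1.2,0.1,0,0,0,-1],[0,1.2,0.1,0,0,0,-1],[0,0.9,0.2,0,0,0,-1],[0,0.8,0.2,0,0,0,-1]])

```text
time: 5.87
tool_pos: [0.6725, 0.1279, 0.2304]
tool_rot: [0.002, 0.684, 0.73, 0.002]
contact_force: [1.0, -0.0, 5.8]
gripper_width: 0.086
grasp_force: 61.2
```

```bash
python3 - <<'E'
from h import *
s=st();p=RT.T@(s["tool_pos"]-tray(.077,0,.031));print(p,np.hypot(p[0],p[2]),np.arctan2(p[2],-p[0])-np.arctan2(20,195))
E
```

```text
t 5.87 pos [0.6725 0.1279 0.2304] F [ 1.  -0.   5.8] M [-0.016 -0.171 -0.059] w 0.086 gf 61.2 j [ 0.08  0.2   1.49 -0.    1.45  0.01]
[ 0.04607101 -0.00051688  0.19939598] 0.2046492012642067 1.6956577147769203
```

>>> move_arm(rows=[[0,0.5,0.1,0,0,0,-1],[0,0.4,0.1,0,0,0,-1],[0,0.4,0.1,0,0,0,-1],[0,0.3,0.1,0,0,0,-1],[0,0,0,0,0,0,-1]])

```text
time: 6.28
tool_pos: [0.6882, 0.1289, 0.2256]
tool_rot: [0.002, 0.684, 0.73, 0.002]
contact_force: [1.0, 0.8, 4.6]
gripper_width: 0.086
grasp_force: 60.8
```

>>> move_arm(rows=[[0,0.3,0.1,0,0,0,-1],[0,0.3,0.1,0,0,0,-1],[0,0,0,0,0,0,-1]])

```text
time: 6.53
tool_pos: [0.6895, 0.129, 0.2252]
tool_rot: [-0.002, 0.684, 0.73, -0.003]
contact_force: [-19.0, -1.6, 18.2]
gripper_width: 0.09
grasp_force: 62.2
```

```bash
python3 - <<'E'
from h import *
s=st();p=RT.T@(s["tool_pos"]-tray(.077,0,.035));print(p,np.hypot(p[0],p[2]),np.arctan2(p[2],-p[0])-np.arctan2(20,195))
E
```

```text
t 6.53 pos [0.6895 0.129  0.2252] F [-19.05  -1.6   18.24] M [-4.050e-01  3.618e+00 -2.000e-03] w 0.09 gf 62.2 j [ 0.08  0.25  1.44 -0.    1.46  0.01]
[ 0.06302315 -0.00051208  0.19017495] 0.20034577044305224 1.7885952198713564
```

The hood is on its stop. I'll ease off the force, open, lift clear, and turn the tool for the cases.

>>> move_arm(rows=[[0,-0.4,-0.2,0,0,0,-1],[0,0,0,0,0,0,-0.4],[0,0,0,0,0,0,-0.3],[0,0,0,0,0,0,-0.3],[0,0,-1.5,0,0,0,-0.3],[0,0,-2,0,0,0,-0.3],[0,0,-2,0,0,0,-0.3],[0,0,-1,0,0,0,-0.3]])

```text
time: 7.2
tool_pos: [0.6893, 0.129, 0.291]
tool_rot: [0.002, 0.684, 0.73, 0.002]
contact_force: [0.1, 0.1, 1.4]
gripper_width: 0.35
grasp_force: 0.0
```

```bash
python3 - <<'E'
from h import *
s=st();go(tray(0,0,.25),YAW+np.pi/2,s)
go(tray(0,0,.25),YAW-np.pi/2,s)
E
```

```text
t 7.2 pos [0.6893 0.129  0.291 ] F [0.08 0.08 1.42] M [-0.079 -0.028  0.016] w 0.35 gf 0.0 j [ 0.08  0.21  1.38 -0.    1.55  0.01]
shift cm [  0.06 -14.01   4.03] in final frame [13.98  0.05  4.1 ] turn deg [  0.24   0.24 -89.98]
shift cm [  0.06 -14.01   4.03] in final frame [-13.98  -0.05   4.1 ] turn deg [ 0.24 -0.24 90.02]
```

>>> move_arm(rows=[[0,-3.5,0,0,0,0,-0.3],[0,-3.5,0,0,0,0,-0.3],[0,-3.5,0,0,0,-6,0.3],[0,-3.5,0,0,0,0,0.3],[0,0,0,0,0,-7,0.3],[0,0,0,0,0,-7,0.3],[0,0,0,0,0,-7,0.3],[0,0,0,0,0,-7,0.3],[0,0,0,0,0,-7,0.3],[0,0,0,0,0,-7,0.3],[0,0,0,0,0,-7,0.3],[0,0,0,0,0,-7,0.3],[0,0,0,0,0,-7,0.3],[0,0,0,0,0,-7,0.3],[0,0,0,0,0,-7,0.3],[0,0,0,0,0,-7,0.3],[0,0,0,0,0,0,0.3]])

```text
time: 8.62
tool_pos: [0.5489, 0.1162, 0.2874]
tool_rot: [0.0, -0.033, 0.999, -0.0]
contact_force: [-0.4, -0.2, -0.1]
gripper_width: 0.652
grasp_force: 0.0
```

```bash
python3 - <<'E'
from h import *
s=st();go(tray(0,0,.25),YAW+np.pi/2,s)
from plant import manip
f=manip.grab_frame("wrist");cv2.imwrite("pics/w3.png",f["img"])
import pickle;pickle.dump(f,open("w3.pkl","wb"))
f=manip.grab_frame("top");cv2.imwrite("pics/t3.png",f["img"][120:250,190:410].repeat(3,0).repeat(3,1))
pickle.dump(f,open("t3.pkl","wb"))
E
```

```text
t 8.62 pos [0.5489 0.1162 0.2874] F [-0.42 -0.25 -0.11] M [0.056 0.037 0.008] w 0.652 gf 0.0 j [ 0.08 -0.12  1.72 -0.    1.54 -1.56]
shift cm [-0.11  0.42  3.74] in final frame [-0.11  0.42  3.74] turn deg [-0.    0.04  0.14]
```

View pics/w3.png

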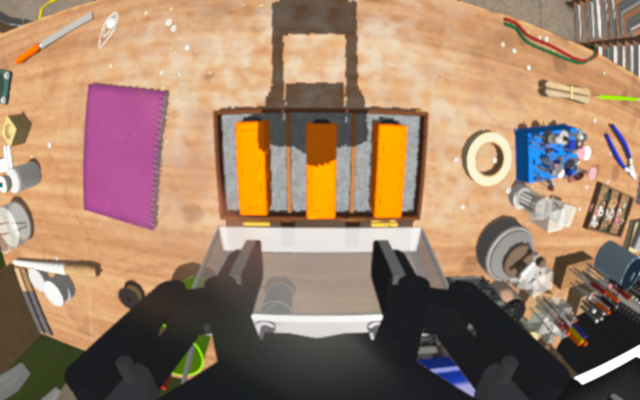

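The hood is open and three orange cases are visible at about columns 252, 321 and 389, rows 120–218. I'll measure them in tray coordinates.

```bash
python3 - <<'E'
import pickle
from h import *
f=pickle.load(open("w3.pkl","rb"));im=f["img"].astype(int);b,g,r=im[...,0],im[...,1],im[...,2]
m=((r-b>90)&(g-b>40)&(r-g>30)).astype(np.uint8);m[:100]=0;m[225:]=0;m[:,:220]=0;m[:,430:]=0
n,l,s,c=cv2.connectedComponentsWithStats(m)
def fe(u,v,z):
    p=np.array([u,v])-f["mtx"][:2,2];q=np.hypot(*p);th=q/f["mtx"][0,0]
    d=f["R"].T@np.r_[p/q*np.sin(th),np.cos(th)];C=-f["R"].T@f["t"];return C+d*(z-C[2])/d[2]
print("cam",-f["R"].T@f["t"])
for i in range(1,n):
    if s[i,4]<500:continue
    ys,xs=np.where(l==i);P=np.array([RT.T@(fe(x,y,.054)-TC) for x,y in zip(xs,ys)])[:,:2]*1000
    print(s[i],cv2.minAreaRect(P.astype(np.float32)))
    print(P.min(0).round(),P.max(0).round())
# tray rim corners z=.03 
for p in[(217,110),(427,110),(434,222),(215,217)]:print("rim",((RT.T@(fe(*p,.03)-TC))*1000).round())
E
```

```text
cam [0.47810031 0.11157799 0.41173683]
[ 235  121   35   95 3024] ((-0.14068222045898438, -80.84436798095703), (40.07025909423828, 116.00922393798828), 89.58651733398438)
[ -58. -101.] [ 58. -61.]
[ 305  123   32   97 2810] ((3.952178955078125, 0.43408203125), (116.80106353759766, 38.066375732421875), 0.23138998448848724)
[-55. -18.] [62. 20.]
[ 370  123   37  102 3174] ((6.8387603759765625, 81.76580810546875), (125.46856689453125, 40.96019744873047), 0.1195787861943245)
[-56.  61.] [ 70. 102.]
rim [ -73. -130.   30.]
rim [-74. 136.  30.]
rim [ 77. 159.  30.]
rim [  70. -143.   30.]
```

>>> move_arm(rows=[[0,-2.6,1.5,0,0,0,0.3],[-0.1,-2.6,2.5,0,0,0,0.3],[0,-2.7,3,0,0,0,0.3],[0,0,4,0,0,0,0.3],[0,0,3.5,0,0,0,0.3],[0,0,3,0,0,0,0.3],[0,0,2,0,0,0,0.3],[0,0,0,0,0,0,0.3]])

```text
time: 9.38
tool_pos: [0.5508, 0.0375, 0.0865]
tool_rot: [-0.005, -0.031, 1.0, 0.0]
contact_force: [-1.1, -0.7, 0.7]
gripper_width: 0.65
grasp_force: 0.0
```

```bash
python3 - <<'E'
from h import *
s=st();go(tray(.001,-.083,.040),YAW+np.pi/2,s)
E
```

```text
t 9.38 pos [0.5508 0.0375 0.0865] F [-1.12 -0.74  0.67] M [0.008 0.011 0.023] w 0.65 gf 0.0 j [-0.07  0.05  1.91 -0.    1.2  -1.7 ]
shift cm [-0.58 -0.02  4.65] in final frame [-0.53 -0.01  4.65] turn deg [ 0.07 -0.58 -0.13]
```

>>> move_arm(rows=[[-0.5,0,0.6,0,-0.5,0,0.3],[0,0,2,0,0,0,0.3],[0,0,1.5,0,0,0,0.3],[0,0,0.5,0,0,0,0.3],[0,0,0,0,0,0,-0.5],[0,0,0,0,0,0,-1],[0,0,0,0,0,0,-1],[0,0,0,0,0,0,-1],[0,0,0,0,0,0,-1]])

```text
time: 10.13
tool_pos: [0.5613, 0.0377, 0.0479]
tool_rot: [0.006, -0.032, 0.999, 0.0]
contact_force: [0.4, 0.0, 3.1]
gripper_width: 0.414
grasp_force: 62.7
```

```bash
python3 - <<'E'
from h import *
s=st();go(tray(.001,-.083,.040),YAW+np.pi/2,s)
E
```

```text
t 10.13 pos [0.5613 0.0377 0.0479] F [0.45 0.03 3.14] M [ 0.024  0.053 -0.005] w 0.414 gf 62.7 j [-0.07  0.11  1.91  0.    1.11 -1.7 ]
shift cm [0.53 0.03 0.78] in final frame [0.52 0.03 0.79] turn deg [-0.02  0.67  0.02]
```

>>> move_arm(rows=[[0,0,-1,0,0,0,-1],[0,0,-2,0,0.6,0,-1],[0,0,-3,0,0,0,-1],[0,0,-3,0,0,0,-1],[0,0,-3,0,0,0,-1],[0,0,-2,0,0,0,-1],[0,0,-1,0,0,0,-1],[0,0,0,0,0,0,-1],[0,0,0,0,0,0,-1],[0,0,0,0,0,0,-1]])

```text
time: 10.97
tool_pos: [0.5585, 0.0379, 0.1938]
tool_rot: [-0.003, -0.033, 0.999, 0.0]
contact_force: [-0.5, -0.5, -5.5]
gripper_width: 0.408
grasp_force: 62.1
```

```bash
python3 - <<'E'
from h import *
s=st();go(tray(.001,-.083,.20),YAW+np.pi/2,s)
E
```

```text
t 10.97 pos [0.5585 0.0379 0.1938] F [-0.51 -0.54 -5.5 ] M [ 0.058 -0.007  0.052] w 0.408 gf 62.1 j [-0.07 -0.06  1.82 -0.    1.39 -1.7 ]
shift cm [ 0.25  0.   -0.62] in final frame [ 0.25  0.   -0.62] turn deg [ 0.03 -0.34  0.03]
```

>>> move_arm(rows=[[2.5,0,0,0,0,0,-1],[3,0,0,0,0,0,-1],[3,0,0,0,0,0,-1],[-3,0,0,0,0,0,-1],[3,0,0,0,0,0,-1],[-3,0,0,0,0,0,-1],[3,0,0,0,0,0,-1],[-3,0,0,0,0,0,-1],[3,0,0,0,0,0,-1],[-3,0,0,0,0,0,-1],[0,0,0,0,0,0,-1],[0,0,0,0,7,0,-1],[0,0,0,0,7,0,-1],[0,0,0,0,0,0,-1],[0,0,0,0,0,0,-1],[0,0,0,0,-7,0,-1],[0,0,0,0,-7,0,-1],[0,0,0,0,0,0,-1],[0,0,0,0,0,0,-1],[0,0,0,0,0,0,-1]])

```text
time: 12.63
tool_pos: [0.505, 0.0342, 0.1972]
tool_rot: [-0.001, -0.032, 0.999, -0.0]
contact_force: [0.5, -0.2, -3.5]
gripper_width: 0.409
grasp_force: 63.2
```

```bash
python3 - <<'E'
from h import *
s=st();go(tray(-.05,-.083,.20),YAW+np.pi/2,s)
E
```

```text
t 12.63 pos [0.505  0.0342 0.1972] F [ 0.51 -0.23 -3.49] M [-0.018 -0.073  0.027] w 0.409 gf 63.2 j [-0.08 -0.2   1.94 -0.    1.4  -1.72]
shift cm [-0.01  0.03 -0.28] in final frame [-0.01  0.03 -0.28] turn deg [-0.01 -0.08  0.02]
```

>>> move_arm(rows=[[0,0,0,0,-7,0,-1],[0,0,0,0,-7,0,-1],[0,0,0,0,0,0,-1],[0,0,0,0,0,0,-1],[0,0,0,0,7,0,-1],[0,0,0,0,7,0,-1],[0,0,0,0,0,0,-1],[0,0,0,0,0,0,-1],[0,0,0,0,0,0,-1]])

```text
time: 13.38
tool_pos: [0.5061, 0.0342, 0.1968]
tool_rot: [-0.0, -0.033, 0.999, -0.0]
contact_force: [-0.1, -0.0, -4.4]
gripper_width: 0.41
grasp_force: 63.3
```

```bash
python3 - <<'E'
from h import *
s=st();go(tray(-.05,-.083,.20),YAW+np.pi/2,s)
E
```

```text
t 13.38 pos [0.5061 0.0342 0.1968] F [-0.11 -0.01 -4.38] M [ 0.021  0.015 -0.007] w 0.41 gf 63.3 j [-0.08 -0.19  1.94 -0.    1.4  -1.72]
shift cm [ 0.09  0.03 -0.32] in final frame [ 0.09  0.03 -0.32] turn deg [-0.   -0.05  0.04]
```

```bash
cat >> h.py <<'E'
def avg(n=8):
    from plant import manip
    D=[]
    for _ in range(n):
        manip.grab_frame("wrist");s=manip.state();D.append(np.r_[RT.T@s["ft_torque"],s["contact_force"]])
    D=np.array(D);print("t",s["time"],"M tray",D.mean(0).round(4)[:3],"sd",D.std(0).round(3)[:3],"F",D.mean(0).round(2)[3:])
E
python3 -c "from h import *;avg()"
```

```text
t 13.7833 M tray [ 0.0032 -0.0135 -0.0183] sd [0.015 0.026 0.012] F [ 0.08 -0.12 -3.55]
```

>>> move_arm(rows=[[0,0,0,0,7,0,-1],[0,0,0,0,7,0,-1],[0,0,0,0,0,0,-1],[0,0,0,0,0,0,-1],[0,0,0,0,-7,0,-1],[0,0,0,0,-7,0,-1],[0,0,0,0,0,0,-1],[0,0,0,0,0,0,-1]])

```text
time: 14.45
tool_pos: [0.5036, 0.0342, 0.197]
tool_rot: [-0.001, -0.032, 0.999, -0.0]
contact_force: [0.0, -0.1, -3.2]
gripper_width: 0.411
grasp_force: 63.6
```

```bash
python3 - <<'E'
from h import *
avg();s=st();go(tray(.006,-.083,.048),YAW+np.pi/2,s)
E
```

```text
t 14.85 M tray [ 0.0033 -0.0209 -0.0028] sd [0.038 0.025 0.021] F [-0.16  0.08 -3.89]
t 14.85 pos [0.5056 0.0342 0.1964] F [ 0.29 -0.09 -3.7 ] M [-0.027  0.01  -0.009] w 0.408 gf 63.6 j [-0.08 -0.19  1.94 -0.    1.4  -1.72]
shift cm [-5.59  0.02 14.83] in final frame [-5.56  0.03 14.84] turn deg [ 0.   -0.13  0.03]
```

The torque difference between the two tips is only 0.007 N m, so this case is quiet. I'll put it back.

>>> move_arm(rows=[[-1.8,0,0,0,0,0,-1],[-2,0,0,0,0,0,-1],[-1.8,0,0,0,0,0,-1],[0,0,2,0,0,0,-1],[0,0,3,0,0,0,-1],[0,0,3,0,0,0,-1],[0,0,2,0,0,0,-1],[0,0,1.5,0,0,0,-1],[0,0,1,0,0,0,-1],[0,0,0,0,0,0,-1],[0,0,0,0,0,0,-1]])

```text
time: 15.77
tool_pos: [0.5609, 0.0379, 0.0712]
tool_rot: [-0.001, -0.033, 0.999, -0.0]
contact_force: [-0.0, 0.4, -3.1]
gripper_width: 0.409
grasp_force: 63.6
```

```bash
python3 - <<'E'
from h import *
s=st();go(tray(.006,-.083,.048),YAW+np.pi/2,s)
E
```

```text
t 15.77 pos [0.5609 0.0379 0.0712] F [-0.01  0.37 -3.14] M [-0.017 -0.066  0.01 ] w 0.409 gf 63.6 j [-0.06  0.09  1.89 -0.    1.16 -1.7 ]
shift cm [-0.02  0.02  2.32] in final frame [-0.02  0.02  2.32] turn deg [ 0.   -0.14  0.03]
```

>>> move_arm(rows=[[0,0,0.8,0,0,0,-1],[0,0,0.7,0,0,0,-1],[0,0,0.4,0,0,0,-1],[0,0,0.2,0,0,0,-1],[0,0,0.1,0,0,0,-1],[0,0,0,0,0,0,-1]])

```text
time: 16.27
tool_pos: [0.5606, 0.0378, 0.0491]
tool_rot: [-0.001, -0.033, 0.999, -0.0]
contact_force: [0.2, -0.5, -3.9]
gripper_width: 0.408
grasp_force: 63.6
```

>>> move_arm(rows=[[0,0,0.1,0,0,0,-1],[0,0,0.1,0,0,0,-1],[0,0,0,0,0,0,-1]])

```text
time: 16.52
tool_pos: [0.5612, 0.0378, 0.0483]
tool_rot: [-0.001, -0.033, 0.999, -0.0]
contact_force: [-2.7, -0.5, 0.3]
gripper_width: 0.411
grasp_force: 64.3
```

>>> move_arm(rows=[[0,0,0,0,0,0,0],[0,0,0,0,0,0,0.3],[0,0,0,0,0,0,0.3],[0,0,-1,0,0,0,0.3],[0,0,-3,0,0,0,0.3],[0,0,-2.5,0,0,0,0.3],[0,2.3,-0.5,0,0,0,0.3],[0,4,0,0,0,0,0.3],[0,2,0.5,0,0,0,0.3],[0,0,0,0,0,0,0.3],[0,0,0,0,0,0,0.3]])

```text
time: 17.43
tool_pos: [0.5554, 0.1214, 0.1128]
tool_rot: [-0.001, -0.034, 0.999, -0.0]
contact_force: [0.1, -0.0, 0.0]
gripper_width: 0.648
grasp_force: 0.0
```

```bash
python3 - <<'E'
from h import *
s=st();go(tray(.004,.001,.042),YAW+np.pi/2,s)
E
```

```text
t 17.43 pos [0.5554 0.1214 0.1128] F [ 0.07 -0.04  0.04] M [-0.038 -0.02  -0.02 ] w 0.648 gf 0.0 j [ 0.08  0.05  1.86 -0.    1.24 -1.55]
shift cm [0.16 0.05 7.08] in final frame [0.17 0.04 7.08] turn deg [-0.02 -0.08  0.16]
```

>>> move_arm(rows=[[0.1,0,2,0,0,0,0.3],[0,0,2.5,0,0,0,0.3],[0,0,1.5,0,0,0,0.3],[0,0,0.8,0,0,0,0.3],[0,0,0,0,0,0,0.3],[0,0,0,0,0,0,-0.5],[0,0,0,0,0,0,-1],[0,0,0,0,0,0,-1],[0,0,0,0,0,0,-1],[0,0,0,0,0,0,-1]])

```text
time: 18.27
tool_pos: [0.5555, 0.1205, 0.0459]
tool_rot: [0.001, -0.033, 0.999, -0.0]
contact_force: [1.0, -0.8, 4.1]
gripper_width: 0.407
grasp_force: 61.8
```

```bash
python3 - <<'E'
from h import *
s=st();go(tray(.004,.001,.042),YAW+np.pi/2,s)
E
```

```text
t 18.27 pos [0.5555 0.1205 0.0459] F [ 0.96 -0.84  4.09] M [-0.111  0.024 -0.045] w 0.407 gf 61.8 j [ 0.08  0.14  1.89 -0.    1.11 -1.55]
shift cm [0.18 0.14 0.39] in final frame [0.18 0.14 0.39] turn deg [-0.02  0.06  0.03]
```

>>> move_arm(rows=[[0,0,-1,0,0,0,-1],[0,0,-2,0,0,0,-1],[0,0,-3,0,0,0,-1],[0,0,-3,0,0,0,-1],[0,0,-3,0,0,0,-1],[0,0,-2,0,0,0,-1],[0,0,-1,0,0,0,-1],[2.5,0,0,0,0,0,-1],[3,0,0,0,0,0,-1],[3,0,0,0,0,0,-1],[-3,0,0,0,0,0,-1],[3,0,0,0,0,0,-1],[-3,0,0,0,0,0,-1],[3,0,0,0,0,0,-1],[-3,0,0,0,0,0,-1],[3,0,0,0,0,0,-1],[-3,0,0,0,0,0,-1],[0,0,0,0,0,0,-1],[0,0,0,0,7,0,-1],[0,0,0,0,7,0,-1]])

```text
time: 19.93
tool_pos: [0.4981, 0.1171, 0.1942]
tool_rot: [-0.126, -0.032, 0.992, -0.004]
contact_force: [-0.0, 0.4, -3.3]
gripper_width: 0.411
grasp_force: 61.7
```

>>> move_arm(rows=[[0,0,0,0,0,0,-1],[0,0,0,0,0,0,-1],[0,0,0,0,-7,0,-1],[0,0,0,0,-7,0,-1],[0,0,0,0,0,0,-1],[0,0,0,0,0,0,-1]])

```text
time: 20.43
tool_pos: [0.498, 0.1171, 0.1948]
tool_rot: [-0.001, -0.033, 0.999, -0.0]
contact_force: [-0.1, -0.3, -4.0]
gripper_width: 0.409
grasp_force: 62.5
```

```bash
python3 -c "from h import *;avg()"
```

```text
t 20.8333 M tray [ 0.0126 -0.0337  0.0203] sd [0.032 0.013 0.025] F [ 0.01 -0.34 -3.65]
```

>>> move_arm(rows=[[0,0,0,0,-7,0,-1],[0,0,0,0,-7,0,-1],[0,0,0,0,0,0,-1],[0,0,0,0,0,0,-1],[0,0,0,0,7,0,-1],[0,0,0,0,7,0,-1],[0,0,0,0,0,0,-1],[0,0,0,0,0,0,-1]])

```text
time: 21.5
tool_pos: [0.5019, 0.117, 0.1948]
tool_rot: [-0.001, -0.032, 0.999, -0.0]
contact_force: [-0.0, -0.0, -4.2]
gripper_width: 0.411
grasp_force: 62.8
```

```bash
python3 - <<'E'
from h import *
avg();s=st();go(tray(.006,.0,.046),YAW+np.pi/2,s)
E
```

```text
t 21.9 M tray [-0.0049 -0.0064  0.007 ] sd [0.035 0.025 0.022] F [-0.16  0.27 -3.88]
t 21.9 pos [0.4993 0.1171 0.1948] F [-0.18 -0.11 -3.66] M [0.021 0.015 0.003] w 0.41 gf 62.8 j [ 0.09 -0.18  1.93  0.    1.39 -1.55]
shift cm [-5.660e+00  1.000e-02  1.487e+01] in final frame [-5.65  0.02 14.88] turn deg [ 0.   -0.04  0.04]
```

This one is quiet as well (difference 0.027, against 0.14 expected). I'll put it back.

>>> move_arm(rows=[[-1.8,0,0,0,0,0,-1],[-2,0,0,0,0,0,-1],[-1.9,0,0,0,0,0,-1],[0,0,2,0,0,0,-1],[0,0,3,0,0,0,-1],[0,0,3,0,0,0,-1],[0,0,2,0,0,0,-1],[0,0,1.5,0,0,0,-1],[0,0,1,0,0,0,-1],[0,0,1,0,0,0,-1],[0,0,0.6,0,0,0,-1],[0,0,0.2,0,0,0,-1],[0,0,0,0,0,0,-1],[0,0,0,0,0,0,-1]])

```text
time: 23.07
tool_pos: [0.5571, 0.1208, 0.0523]
tool_rot: [0.0, -0.033, 0.999, 0.0]
contact_force: [-0.4, -0.1, -3.2]
gripper_width: 0.408
grasp_force: 62.8
```

```bash
python3 - <<'E'
from h import *
s=st();go(tray(.006,.0,.046),YAW+np.pi/2,s)
E
```

```text
t 23.07 pos [0.5571 0.1208 0.0523] F [-0.39 -0.07 -3.16] M [ 0.015 -0.01  -0.05 ] w 0.408 gf 62.8 j [ 0.08  0.13  1.88  0.    1.13 -1.55]
shift cm [0.14 0.02 0.63] in final frame [0.14 0.02 0.63] turn deg [0.   0.   0.03]
```

>>> move_arm(rows=[[0.1,0,0.3,0,0,0,-1],[0,0,0.2,0,0,0,-1],[0,0,0.1,0,0,0,-1],[0,0,0,0,0,0,-1]])

```text
time: 23.4
tool_pos: [0.5556, 0.1207, 0.0459]
tool_rot: [-0.001, -0.033, 0.999, -0.0]
contact_force: [-3.1, -0.4, 0.1]
gripper_width: 0.41
grasp_force: 63.2
```

Seated. I'll release it and go to the third case.

>>> move_arm(rows=[[0,0,0,0,0,0,0],[0,0,0,0,0,0,0.3],[0,0,0,0,0,0,0.3],[0,0,-1,0,0,0,0.3],[0,0,-3,0,0,0,0.3],[0,0,-2.5,0,0,0,0.3],[0,2.3,-0.5,0,0,0,0.3],[0,4,0,0,0,0,0.3],[0,2,0.5,0,0,0,0.3],[0,0,0,0,0,0,0.3],[0,0,0,0,0,0,0.3]])

```text
time: 24.32
tool_pos: [0.55, 0.2042, 0.1109]
tool_rot: [-0.001, -0.034, 0.999, -0.0]
contact_force: [-0.3, -0.3, 0.1]
gripper_width: 0.649
grasp_force: 0.0
```

```bash
python3 - <<'E'
from h import *
s=st();go(tray(.004,.083,.042),YAW+np.pi/2,s)
E
```

```text
t 24.32 pos [0.55   0.2042 0.1109] F [-0.26 -0.26  0.11] M [0.008 0.046 0.018] w 0.649 gf 0.0 j [ 0.23  0.09  1.82 -0.    1.24 -1.41]
shift cm [ 0.16 -0.05  6.89] in final frame [ 0.17 -0.06  6.89] turn deg [-0.02 -0.07  0.15]
```

>>> move_arm(rows=[[0.2,0,2,0,0,0,0.3],[0,0,2.5,0,0,0,0.3],[0,0,1.5,0,0,0,0.3],[0,0,0.8,0,0,0,0.3],[0,0,0,0,0,0,0.3],[0,0,0,0,0,0,-0.5],[0,0,0,0,0,0,-1],[0,0,0,0,0,0,-1],[0,0,0,0,0,0,-1],[0,0,0,0,0,0,-1]])

```text
time: 25.15
tool_pos: [0.5492, 0.2034, 0.044]
tool_rot: [0.001, -0.032, 0.999, 0.0]
contact_force: [0.2, -0.8, 4.3]
gripper_width: 0.412
grasp_force: 61.8
```

>>> move_arm(rows=[[0,0,-1,0,0,0,-1],[0,0,-2,0,0,0,-1],[0,0,-3,0,0,0,-1],[0,0,-3,0,0,0,-1],[0,0,-3,0,0,0,-1],[0,0,-2,0,0,0,-1],[0,0,-1,0,0,0,-1],[2.5,0,0,0,0,0,-1],[3,0,0,0,0,0,-1],[3,0,0,0,0,0,-1],[-3,0,0,0,0,0,-1],[3,0,0,0,0,0,-1],[-3,0,0,0,0,0,-1],[3,0,0,0,0,0,-1],[-3,0,0,0,0,0,-1],[3,0,0,0,0,0,-1],[-3,0,0,0,0,0,-1],[0,0,0,0,0,0,-1],[0,0,0,0,7,0,-1],[0,0,0,0,7,0,-1]])

```text
time: 26.82
tool_pos: [0.4921, 0.1999, 0.1929]
tool_rot: [-0.125, -0.033, 0.992, -0.004]
contact_force: [0.6, 0.5, -4.9]
gripper_width: 0.413
grasp_force: 64.7
```

>>> move_arm(rows=[[0,0,0,0,0,0,-1],[0,0,0,0,0,0,-1],[0,0,0,0,-7,0,-1],[0,0,0,0,-7,0,-1],[0,0,0,0,0,0,-1],[0,0,0,0,0,0,-1]])

```text
time: 27.32
tool_pos: [0.4916, 0.1999, 0.193]
tool_rot: [-0.001, -0.033, 0.999, 0.0]
contact_force: [-0.2, -0.8, -3.8]
gripper_width: 0.413
grasp_force: 64.7
```

```bash
python3 -c "from h import *;avg()"
```

```text
t 27.7167 M tray [-0.0044 -0.0561 -0.0027] sd [0.025 0.042 0.033] F [ 0.43  0.09 -4.13]
```

>>> move_arm(rows=[[0,0,0,0,-7,0,-1],[0,0,0,0,-7,0,-1],[0,0,0,0,0,0,-1],[0,0,0,0,0,0,-1],[0,0,0,0,7,0,-1],[0,0,0,0,7,0,-1],[0,0,0,0,0,0,-1],[0,0,0,0,0,0,-1]])

```text
time: 28.38
tool_pos: [0.4956, 0.1998, 0.1929]
tool_rot: [-0.0, -0.032, 0.999, 0.0]
contact_force: [0.2, -0.3, -3.9]
gripper_width: 0.408
grasp_force: 64.8
```

```bash
python3 - <<'E'
from h import *
avg();s=st();go(np.array([.551,-.186,.19]),YAW+np.pi/2,s)
from plant import manip
f=manip.grab_frame("top");cv2.imwrite("pics/t4.png",cv2.resize(f["img"][130:240,200:400],None,fx=4,fy=4))
E
```

```text
t 28.7833 M tray [-0.0029 -0.0592  0.01  ] sd [0.023 0.027 0.022] F [-0.29  0.3  -4.21]
t 28.78 pos [0.4929 0.1999 0.1927] F [-0.85  0.58 -4.14] M [ 0.032 -0.024  0.038] w 0.415 gf 64.8 j [ 0.25 -0.13  1.89  0.    1.38 -1.39]
shift cm [ -3.28 -38.88   0.26] in final frame [ -3.31 -38.88   0.27] turn deg [ 0.01 -0.05  0.05]
```

View pics/t4.png

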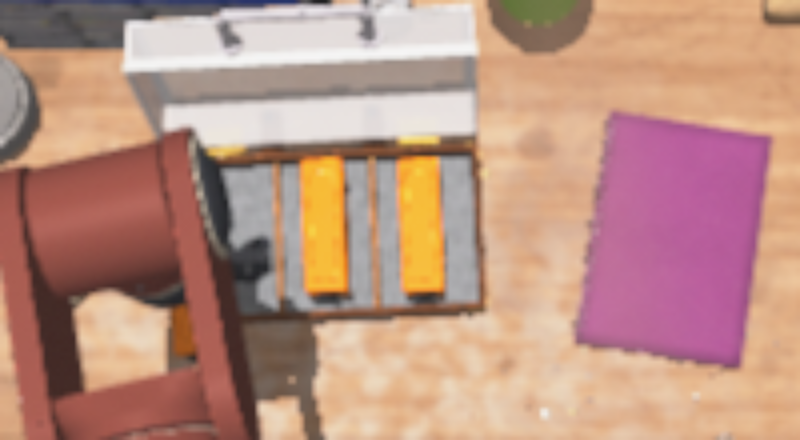

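None of the cases showed a 0.14 swing, but a 14° tip held for 0.17 s is too short for a 60 mm slide (about 0.35 s). This third case also has a −0.058 offset. I'll re-test it with a longer, steeper tip. In the picture the tray is tidy, the hood is laid back and the pad is clear.

>>> move_arm(rows=[[0,0,0,0,-7,0,-1],[0,0,0,0,-7,0,-1],[0,0,0,0,-7,0,-1],[0,0,0,0,0,0,-1],[0,0,0,0,0,0,-1],[0,0,0,0,0,0,-1],[0,0,0,0,0,0,-1],[0,0,0,0,0,0,-1],[0,0,0,0,0,0,-1],[0,0,0,0,7,0,-1],[0,0,0,0,7,0,-1],[0,0,0,0,4,0,-1],[0,0,0,0,2,0,-1],[0,0,0,0,1,0,-1],[0,0,0,0,0,0,-1],[0,0,0,0,0,0,-1]])

```text
time: 30.17
tool_pos: [0.4936, 0.1998, 0.1922]
tool_rot: [-0.001, -0.032, 0.999, -0.0]
contact_force: [0.1, 0.4, -4.7]
gripper_width: 0.41
grasp_force: 64.9
```

```bash
python3 -c "from h import *;avg()"
```

```text
t 30.5667 M tray [ 0.0184 -0.0946  0.0024] sd [0.02  0.043 0.029] F [-0.31  0.14 -3.78]
```

>>> move_arm(rows=[[0,0,0,0,7,0,-1],[0,0,0,0,7,0,-1],[0,0,0,0,7,0,-1],[0,0,0,0,0,0,-1],[0,0,0,0,0,0,-1],[0,0,0,0,0,0,-1],[0,0,0,0,0,0,-1],[0,0,0,0,0,0,-1],[0,0,0,0,0,0,-1],[0,0,0,0,-7,0,-1],[0,0,0,0,-7,0,-1],[0,0,0,0,-4,0,-1],[0,0,0,0,-2,0,-1],[0,0,0,0,-1,0,-1],[0,0,0,0,0,0,-1],[0,0,0,0,0,0,-1]])

```text
time: 31.9
tool_pos: [0.493, 0.1998, 0.1927]
tool_rot: [-0.001, -0.033, 0.999, 0.0]
contact_force: [0.1, -1.1, -4.1]
gripper_width: 0.41
grasp_force: 64.8
```

```bash
python3 - <<'E'
from h import *
avg();s=st();go(np.array([.551,-.186,.19]),YAW+np.pi/2,s)
E
```

```text
t 32.3 M tray [ 0.0023  0.0514 -0.004 ] sd [0.041 0.032 0.046] F [ 0.28  0.32 -4.03]
t 32.3 pos [0.4935 0.1997 0.1922] F [ 1.12  0.33 -3.62] M [-0.053  0.069 -0.054] w 0.408 gf 64.8 j [ 0.24 -0.13  1.88  0.    1.38 -1.39]
shift cm [ -3.24 -38.87   0.22] in final frame [ -3.25 -38.87   0.22] turn deg [-0.01 -0.13  0.02]
```

The moment swings from −0.095 to +0.051, a difference of 0.146 N m, so this is the rattling case. I'll carry it over the pad.

>>> move_arm(rows=[[0,-1.2,0,0,0,0,-1],[0,-2.5,0,0,0,0,-1],[0,-3.2,0,0,0,0,-1],[0,-3.2,0,0,0,0,-1],[0,-3.2,0,0,0,0,-1],[0,-3.2,0,0,0,0,-1],[0,-3.2,0,0,0,0,-1],[0,-3.2,0,0,0,0,-1],[0,-3.2,0,0,0,0,-1],[0,-3.2,0,0,0,0,-1],[-0.5,-3.2,0,0,0,0,-1],[-0.8,-3,0,0,0,0,-1],[-0.8,-2,0,0,0,0,-1],[-0.8,-1,0,0,0,0,-1],[-0.3,-0.4,0,0,0,0,-1],[0,0,0,0,0,0,-1],[0,0,0,0,0,0,-1]])

```text
time: 33.72
tool_pos: [0.5501, -0.1861, 0.192]
tool_rot: [-0.001, -0.033, 0.999, 0.0]
contact_force: [-0.8, 0.3, -4.5]
gripper_width: 0.41
grasp_force: 64.8
```

```bash
python3 - <<'E'
from h import *
s=st();go(np.array([.551,-.186,.138]),YAW+np.pi/2,s)
E
```

```text
t 33.72 pos [ 0.5501 -0.1861  0.192 ] F [-0.76  0.3  -4.49] M [0.023 0.045 0.049] w 0.41 gf 64.8 j [-0.45 -0.01  1.77 -0.    1.38 -2.09]
shift cm [-0.11 -0.    5.4 ] in final frame [-0.09  0.    5.4 ] turn deg [ 0.04 -0.15  0.03]
```

>>> move_arm(rows=[[0,0,0.6,0,0,0,-1],[0,0,1.2,0,0,0,-1],[0,0,1.4,0,0,0,-1],[0,0,1.2,0,0,0,-1],[0,0,0.7,0,0,0,-1],[0,0,0.3,0,0,0,-1],[0,0,0,0,0,0,-1],[0,0,0,0,0,0,-1],[0,0,0,0,0,0,-1],[0,0,0,0,0,0,-1],[0,0,0,0,0,0,-1],[0,0,0,0,0,0,-1]])

```text
time: 34.72
tool_pos: [0.5507, -0.1865, 0.139]
tool_rot: [-0.0, -0.032, 0.999, -0.0]
contact_force: [-0.1, -0.4, -4.1]
gripper_width: 0.406
grasp_force: 64.9
```

```bash
python3 - <<'E'
from h import *
s=st();go(np.array([.551,-.186,.138]),YAW+np.pi/2,s);print(abs(s["joint_vel"]).max())
from plant import manip
f=manip.grab_frame("scene");cv2.imwrite("pics/s5.png",cv2.resize(f["img"][80:300,180:500],None,fx=2.5,fy=2.5))
E
```

```text
t 34.72 pos [ 0.5507 -0.1865  0.139 ] F [-0.1  -0.38 -4.13] M [ 0.044  0.099 -0.014] w 0.406 gf 64.9 j [-0.45  0.04  1.81 -0.    1.28 -2.09]
shift cm [-0.03  0.05  0.1 ] in final frame [-0.03  0.05  0.1 ] turn deg [-0.03 -0.05  0.02]
0.004653844082763022
```

View pics/s5.png

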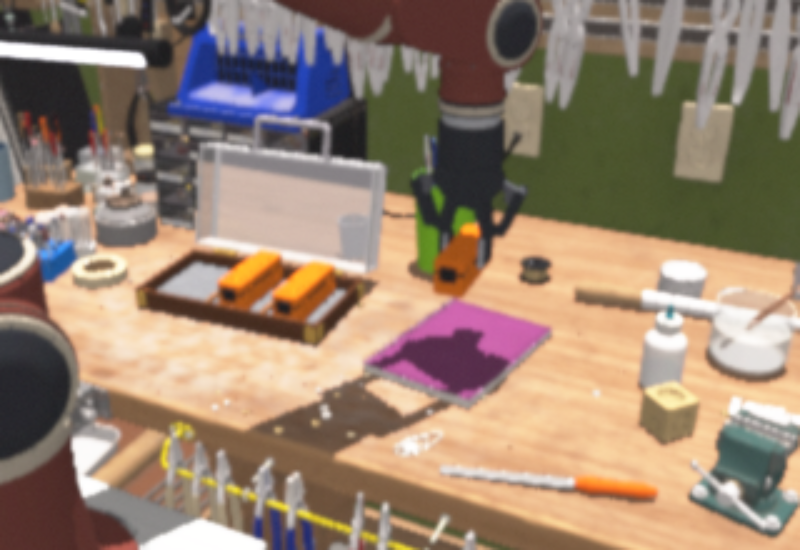

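The hood is open, two cases are standing in the tray, and the rattling one is held level above the pad. The bystanders look untouched.

```bash
python3 -c "
from plant import manip
print(manip.job_done())"
```

```text
the job is handed in; nothing more can be done
None
```

I found the rattling case in the bay at the tray's +y end and handed the job in at about 35 s, holding it level and still about 9 cm above the purple pad; the hood is laid back and the other two cases are back in the tray, called quiet on shorter tips than the one that exposed the loose punch.

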